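Unclip the cutlery caddy from its rail and hang it on the pin stand

ROBOT

A 6-joint arm with a two-finger parallel gripper is mounted at the origin on a cart in front of the work surface, level with it; the furniture and walls round the work are solid. World frame = base frame: x ahead of the robot, y to its left, z up, the work surface at z = 0. Lengths are in mm, angles in rad, forces in N, time in s.
With the tool pointing down it reaches from about 350 to 1000 mm from the base axis. Payload 7.1 kg.
Tool frame: the origin (TCP) lies midway between the tips of the shut fingers; the grasp point (between the pads) lies manip.pinch_z behind it (manip.pinch_z is the distance from the TCP to the grasp point, in mm); z points along the fingers, y is the line along which they close (so a half turn about z gives the same grasp; the last joint's range is limited). The gripper opens to 85 mm and grips with 20 to 120 N. Pads are 22 mm wide; open, the fingers measure 114 mm over their backs; the gripper's body (76 mm by 85 mm) begins 54 mm behind the grasp point. The pads swing forward as they close: fully open they stand 13 mm farther back than shut.
Start: joints at [-1.313, 0.423, 1.63, -0, 1.089, -0.019], TCP at [170.818, -601.187, 231.319] pointing down, gripper open.
Joint ranges: [-3, 3], [-0.9, 2.11], [0.09, 2.58], [-1.31, 4.45], [0.11, 2.69], [-2.54, 2.54]. Speed limits (rad/s): [2.39, 2.39, 3.01, 3.14, 3.14, 3.14].

INTERFACE

Orientations are given as a unit quaternion [w, x, y, z].
In Python, from cell import manip, viewer, ticket gives the robot as it stands.
- The arm moves only by the tool play_rows, never from a script. Its arguments are lists of equal length, an entry for each row: "turn": the turn, a rotation vector about the tool's x, y, z in degrees, a list of three; "translation": the shift along the tool's x, y, z in m, a list of three; "jaw": the closure, from -1 (fully open) to 1 (shut). In form: {"turn": [[wx, wy, wz], ...], "translation": [[dx, dy, dz], ...], "jaw": [jaw, ...]}. A call has 1 to 12 rows; each row is the pose to reach, as a shift and turn from the pose commanded when the call began, along the tool's axes at that moment; what a row does not reach only later rows make up. A row lasts 1/10 s, in which the tool goes at most 50 mm and 8.59 degrees, less where a joint would pass 70% of its speed; a pose out of reach is approached as far as the arm can. A call with a gripper value outside its range is refused whole. The fingers move at their own pace and stop on an object; the grip force is fixed at half the most. Time passes only in rows, so rows that repeat a pose let the fingers close. It gives the time, the measured TCP pose, the force, the opening and the grip force at its end, in the units of the state.
- manip.get_obs(): the state, without advancing time (a new reading comes with each control period).
- viewer.grab_frame(name): name is "scene" or "top" or "wrist"; returns the picture (400x640x3 uint8, blue, green, red); there is no depth.
- viewer.camera_info(name): a dict with "fovy" (degrees; the focal length in pixels is half the picture's height over the tangent of half this angle, whatever the lens; pixels are square), "cx", "cy" (the principal point, pixels), "k1" (the pictures are not rectified: a ray, as slopes to the right and down, at radius r is drawn at 1 + k1 r^2 times it, then the intrinsics apply), "world_from_camera" (4x4, takes a point from camera to world coordinates). Camera axes: x right, y down, z forward; pixel columns grow to the right and rows downward; lengths in mm; the calibration is good to about 2 mm. A picture is of the moment at which its call begins: read the wrist's pose just before it. camera_info takes no time and is no camera call; for the wrist camera it gives the pose at the moment of the call.
- ticket.sign_off(): hands the job in; it is judged then, once.
Trained networks look in the newest picture that a camera, given by its name, has taken for a name from the list of things; names that differ only in an ending like _2 or _b are one class to them, and where a whole thing is asked for, a point or a joint stands for the part that bears it (a point fixed in the world has none). Each returns a list of dicts, best first, with "conf" (0 to 1); they miss things now and then, are a little off and sometimes report something else, mostly with a low value. They report only what shows in the picture. A call takes as long as a camera call.
- viewer.trace(camera, target): "region" (400x640 bool, what is visible of it) and "box" ([left, top, right, bottom] in pixels, round what is visible of it).
- viewer.tip_of(camera, target): "position" ([row, column] in pixels: a listed point, or the origin of a listed thing).
The state is a dict: "time_s": time; "joints": joint angles; "dq": joint speeds; "joint_efforts": joint torques, N m; "position": TCP position; "orientation": TCP orientation; "contact_force": force on the tool from outside, world axes, zero at the start; "ft_torque": the same for the moment, N m; "opening": finger opening in mm; "grip_force": force on a finger pad.
Only numpy, scipy, OpenCV 4.12 (cv2) and the standard library are available. Lean on these libraries where they do the work, as an engineer would, in place of code of your own. Each camera call takes 0.05 s, during which the arm holds its last target. There are 200 camera calls.

TASK

The small cutlery caddy is clipped over the rail of the rail stand, held down by a sprung roller catch behind the rail. Pull it straight up off the rail past the catch, then hang it on the pin stand with both pins through the two holes of its back plate, pocket to the front (the way the pins point) and the plate pushed back close to the uprights, and let go. Keep the caddy upright and do not disturb the jar, mug and lemon.

Things in the scene. Friction and masses are not known exactly. Their poses are not given: they have to be found in the camera images.
- caddy: Loose white cutlery caddy, about 0.22 kg. Upright back plate 150 wide (y), 90 high, 6 mm thick; origin at the middle of the plate's lower edge (plate x +-3, y +-75, z 0 to 90 mm). z up, -x front, +y left seen from behind. Pocket in front, open on top: x -45 to -3, y +-60, z 0 to 50. Grip tab on top of the plate: 10 thick (x), 40 wide (y), z 90 to 140 mm. Steel clip behind (see clip).
- clip (a point): Middle of the underside of the caddy's steel clip, where it rests on the rail: x 9, z 84 mm of the caddy. Bridge over the rail y +-35, x 3 to 19, up to z 90; leg behind the rail x 15 to 19, down to z 56, with a 5 mm rib across its back at z 60. 1 mm play either side of the rail. Off the rail when the caddy has risen 30 mm. Axes as the caddy's.
- tab (a point): Point in the caddy's grip tab, 117 mm above the caddy's origin and 23 mm below the tab's top: pinch here from above across the 10 mm thickness (along the caddy's x). Axes as the caddy's.
- hole_left (a point): Centre of the left (+y) hole of the caddy's back plate: round, 16 mm across, axis along the caddy's x, at y +55, z 72 mm of the caddy. Axes as the caddy's.
- hole_right (a point): Centre of the right (-y) hole, at y -55, z 72 mm of the caddy; otherwise as the left one.
- rail_stand: Fixed stand: wooden base 236 wide, 120 deep, 12 thick; flat steel rail along y, x 5 to 15 mm, 24 high, top at z 130 mm, on end posts at y +-110. Origin on the worktop under the base, z up, -x front. Behind the rail's middle a sprung roller catch in a black housing (x 41 to 63, y +-17, top z 127). The caddy sits on the rail within 15 mm of its middle.
- catch (a joint): Travel of the catch's roller backward (stand +x), m: 0 at rest, at most 0.008. Spring 5 N at rest, plus 0.5 N per mm. The roller (12 mm across) stands over the rib of the caddy's leg; a steady upward pull of about 10 to 20 N, weight included, pushes it back about 4 mm and frees the caddy within the first 20 mm of lift.
- pin_stand: Fixed stand: wooden base 180 wide, 130 deep, 12 thick; two steel uprights (14 mm wide) at y +-55 mm, tops at z 155, front faces at x +20; clear between them above z 47. Origin on the worktop under the base, z up, -x front. From each upright a steel pin, 8 mm across, points to -x and leans up by 10 degrees.
- pin_left (a point): Root of the left (+y) pin on its axis, at the front face of the upright, 140 mm above the worktop. The pin ends 44 mm from here: its tip is at x -44, z +8 mm of this point. Axes as the pin stand's.
- pin_right (a point): Root of the right (-y) pin; otherwise as the left one, 110 mm from it.
- jar: Bystander: glass spice jar with dark cap, 41 mm across, 105 mm high; origin at the centre of its foot.
- mug: Bystander: cream mug, 78x116x101 mm; origin at the foot.
- lemon: Bystander: yellow lemon, 66x59x55 mm; origin underneath.

How it is judged:
By the outcome, as a careful person would: the job done as asked, in the order asked, and still so for the second after the job is handed in, with the robot touching nothing.
It also fails if it takes over 48 s, if anything falls off the work surface, if the arm or the gripper's body presses on something with over 40 N, if the wrist force passes 120 N, or if a joint passes its speed limit or range.

## Working session

There is one attempt and no reset: what is moved stays moved. The work goes in short steps, Python scripts to look and compute and a tool call to move; the robot and the scene stay as the last step left them, time stands still between calls to the robot, and variables do not carry over. Pictures are saved under pics/ and viewed, at most 13 in all, crops included, and the job is handed in when it is done.

Besides the shell and the picture viewer there is one more tool, called by a JSON object that holds its "method" and its "body". play_rows: Moves the arm, as the interface text tells. Its arguments: {"type":"object","properties":{"turn":{"type":"array"},"translation":{"type":"array"},"jaw":{"type":"array"}},"required":["turn","translation","jaw"]}

```bash
ls; mkdir -p pics
cat > h.py <<'E'
import numpy as np, cv2
from cell import manip, viewer, ticket
from scipy.spatial.transform import Rotation as R
from scipy.optimize import least_squares
def K(ci): f=200/np.tan(np.radians(ci['fovy'])/2); return f
def proj(ci,P):
    T=np.linalg.inv(np.array(ci['world_from_camera'])); P=np.atleast_2d(P)
    c=P@T[:3,:3].T+T[:3,3]; s=c[:,:2]/c[:,2:]; s=s*(1+ci['k1']*(s**2).sum(1,keepdims=True))
    return s*K(ci)+[ci['cx'],ci['cy']]
def ray(ci,uv):
    d=(np.array(uv,float)-[ci['cx'],ci['cy']])/K(ci); s=d.copy()
    for _ in range(20): s=d/(1+ci['k1']*(s@s))
    T=np.array(ci['world_from_camera']); v=T[:3,:3]@np.r_[s,1]; return T[:3,3],v/np.linalg.norm(v)
def onz(ci,uv,z): o,v=ray(ci,uv); return o+v*(z-o[2])/v[2]
E
python3 - <<'E'
from h import *
o=manip.get_obs(); print(o['time_s'],o['position'],o['orientation'],o['opening'],manip.pinch_z)
for c in ['scene','top','wrist']:
    im=viewer.grab_frame(c); ci=viewer.camera_info(c); print(c,ci)
    cv2.imwrite(f'pics/{c}0.png',im)
    if c=='wrist': continue
    for n in ['caddy','clip','tab','hole_left','hole_right','rail_stand','pin_stand','pin_left','pin_right','jar','mug','lemon']:
        print(n,[(np.round(d['position'][::-1],1),round(d['conf'],2)) for d in viewer.tip_of(c,n)[:2]])
print(manip.get_obs()['time_s'])
E
```

```text
pics
0.0 [ 170.67733264 -600.66390636  230.54034695] [-7.74703172e-04  9.90440268e-01  1.37940087e-01 -8.77432933e-05] 85.34742238093578 18.700000000000003
scene {'fovy': 42.33876830559986, 'cx': 316.9719023085401, 'cy': 197.43676454071758, 'k1': -0.10028892992266646, 'world_from_camera': array([[-8.35941217e-01, -3.66265015e-01,  4.08720222e-01,
        -1.31852722e+02],
       [-5.48741647e-01,  5.45300800e-01, -6.33663666e-01,
         9.77110815e+02],
       [ 9.21336822e-03, -7.53987384e-01, -6.56824283e-01,
         1.11901292e+03],
       [ 0.00000000e+00,  0.00000000e+00,  0.00000000e+00,
         1.00000000e+00]])}
caddy [(array([272.3, 261.7]), 0.9)]
clip [(array([267.5, 240.6]), 0.94)]
tab [(array([270. , 235.7]), 0.77)]
hole_left [(array([260.2, 262.7]), 0.83), (array([227.1, 321.9]), 0.69)]
hole_right [(array([282.6, 232.9]), 0.75), (array([335.2, 226.6]), 0.16)]
rail_stand [(array([276.1, 279.7]), 0.58), (array([344.5, 170.6]), 0.56)]
pin_stand [(array([360.4, 199.7]), 0.88), (array([268.2, 243.2]), 0.68)]
pin_left [(array([342.6, 166.2]), 0.56)]
pin_right [(array([369.
[... 947 characters left out ...]
0.83)]
pin_right [(array([376.6, 221.5]), 0.56)]
jar [(array([256. , 205.5]), 0.29), (array([358.4, 239.8]), 0.17)]
mug [(array([256.5, 185.1]), 0.73), (array([426.3, 253.8]), 0.62)]
lemon [(array([214.2, 199.6]), 0.56)]
wrist {'fovy': 62.16060115127542, 'cx': 320.87633937118983, 'cy': 198.5900192132254, 'k1': 0.01738896695815775, 'world_from_camera': array([[ 2.73851441e-01, -9.17229893e-01, -2.89300384e-01,
         2.45176827e+02],
       [-9.61772003e-01, -2.61184322e-01, -8.23247485e-02,
        -5.79863593e+02],
       [-5.00042905e-05,  3.00785760e-01, -9.53691734e-01,
         3.73739048e+02],
       [ 0.00000000e+00,  0.00000000e+00,  0.00000000e+00,
         1.00000000e+00]])}
1.35
```

View pics/scene0.png

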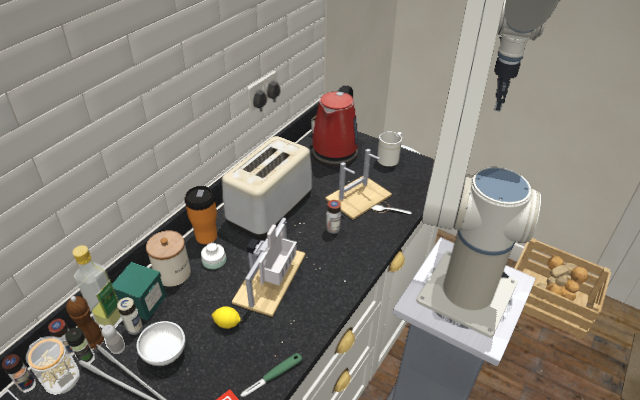

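View pics/top0.png

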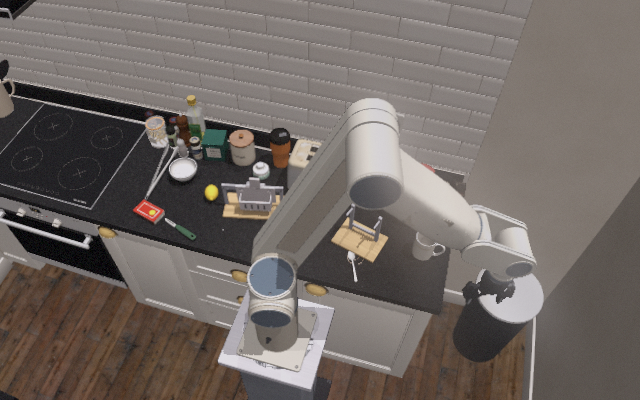

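```bash
cat > fit.py <<'E'
from h import *
S,T=viewer.camera_info('scene'),viewer.camera_info('top')
def fit(obs,x0,z=None):
    # obs: (ci, local point, uv, w); pose x,y,z,yaw upright
    def pose(p,l): return R.from_euler('z',p[3]).apply(l)+p[:3]
    def f(p):
        r=[w*(proj(ci,pose(p,l))[0]-uv) for ci,l,uv,w in obs]
        if z is not None: r.append([(p[2]-z)*10])
        return np.concatenate(r)
    s=least_squares(f,x0,loss='soft_l1'); return s.x,s.fun
E
python3 - <<'E'
from fit import *
ob=[(S,l,uv,1) for l,uv in [((0,0,0),(272.3,261.7)),((9,0,84),(267.5,240.6)),((0,0,117),(270,235.7)),((0,55,72),(260.2,262.7)),((0,-55,72),(282.6,232.9))]]
ob+=[(T,l,uv,1) for l,uv in [((0,0,0),(258.4,200.2)),((9,0,84),(255.7,187.6)),((0,0,117),(254.2,182)),((0,55,72),(241.8,188.9)),((0,-55,72),(269.4,191.3))]]
for y0 in (0,1.5,3,-1.5):
    p,r=fit(ob,[700,0,46,y0]); print(np.round(p,2),np.round(r,1),(r**2).sum())
ob=[(S,(0,0,0),(360.4,199.7),1),(T,(0,0,0),(357.8,239.4),1),(S,(20,55,140),(342.6,166.2),1),(S,(20,-55,140),(369.8,153.5),1),(T,(20,55,140),(351.5,212.3),1),(T,(20,-55,140),(376.6,221.5),1)]
for y0 in (0,1.5,3,-1.5):
    p,r=fit(ob,[700,-300,0,y0],0); print(np.round(p,2),np.round(r,1),(r**2).sum())
E
```

```text
[484.66 243.94  44.03  44.1 ] [ 0.1  2.7  0.5  1.6  0.3 -1.2  0.3 -2.6 -1.3  0.5 -1.3  1.2  0.3 -1.8
  0.6 -0.1 -0.2 -1.2  0.4  0.3] 28.985623520925913
[ 484.66  243.94   44.03 -188.38] [ 0.1  2.7  0.5  1.6  0.3 -1.2  0.3 -2.6 -1.3  0.5 -1.3  1.2  0.3 -1.8
  0.6 -0.1 -0.2 -1.2  0.4  0.3] 28.98562271996342
[484.66 243.94  44.03  81.8 ] [ 0.1  2.7  0.5  1.6  0.3 -1.2  0.3 -2.6 -1.3  0.5 -1.3  1.2  0.3 -1.8
  0.6 -0.1 -0.2 -1.2  0.4  0.3] 28.985623430563592
[484.66 243.94  44.03  37.82] [ 0.1  2.7  0.5  1.6  0.3 -1.2  0.3 -2.6 -1.3  0.5 -1.3  1.2  0.3 -1.8
  0.6 -0.1 -0.2 -1.2  0.4  0.3] 28.985620261937534
[ 448.54 -172.92    0.    584.01] [-2.3 -1.   0.3  1.2  0.6  2.1 -0.2  2.  -0.1 -4.3  0.8  0.7  0. ] 36.46890089925413
[ 448.54 -172.92    0.    194.45] [-2.3 -1.   0.3  1.2  0.6  2.1 -0.2  2.  -0.1 -4.3  0.8  0.7  0. ] 36.468902609364505
[ 448.54 -172.92    0.    -50.6 ] [-2.3 -1.   0.3  1.2  0.6  2.1 -0.2  2.  -0.1 -4.3  0.8  0.7  0. ] 36.46891413571626
[ 448.54 -172.92    0.   -735.46] [-2.3 -1.   0.3  1.2  0.6  2.1 -0.2  2.  -0.1 -4.3  0.8  0.7  0. ] 36.468916399873365
```

The views show the rail stand with caddy (scene about 270,262), the pin stand (about 360,195) with the jar to its left (333,215), the mug (390,148) and the lemon (227,317). Both stands face the robot: caddy yaw is about 0.12 rad and pin stand yaw about -0.33. Next I'll look at the pin stand with the wrist camera.

```bash
cat >> h.py <<'E'
def goal(pos,yaw):
    """tool-frame shift (m) & turn (deg) for TCP pos, tool down, tool y along heading yaw"""
    o=manip.get_obs(); q=o['orientation']; Rc=R.from_quat([q[1],q[2],q[3],q[0]])
    Rt=R.from_matrix(np.array([[-np.sin(yaw),np.cos(yaw),0],[np.cos(yaw),np.sin(yaw),0],[0,0,-1]]).T)
    d=Rc.inv().apply(np.array(pos)-o['position'])/1000
    print('trans',np.round(d,4),'turn',np.round((Rc.inv()*Rt).as_rotvec(degrees=True),2),'pos',np.round(o['position'],1))
E
python3 - <<'E'
from h import *
S,T=viewer.camera_info('scene'),viewer.camera_info('top')
for n,a,b in [('jar',(333.4,227),None),('mug',(390.2,160.3),(426.3,253.8)),('lemon',(228.6,321.7),(214.2,199.6))]:
    print(n,onz(S,a,0).round(),onz(T,b,0).round() if b else '')
print('toaster top front corner',onz(S,(240,200),190).round(),onz(S,(310,165),190).round(), 'kettle',onz(S,(335,155),0).round())
goal([430,-150,340],-.33)
E
```

```text
jar [446. -14.   0.] 
mug [ 457. -421.    0.] [ 463. -434.    0.]
lemon [485. 436.   0.] [475. 429.   0.]
toaster top front corner [614. 207. 190.] [543. -30. 190.] kettle [ 639. -336.    0.]
trans [ 0.3726 -0.3632 -0.1087] turn [ -0.    -0.   -55.23] pos [ 170.8 -601.2  231.3]
```

{"method": "play_rows", "body": {"turn": [[0,0,0],[0,0,-5],[0,0,-11],[0,0,-17],[0,0,-23],[0,0,-29],[0,0,-35],[0,0,-41],[0,0,-47],[0,0,-55.2],[0,0,-55.2],[0,0,-55.2]], "translation": [[0.02,-0.02,-0.03],[0.05,-0.05,-0.05],[0.08,-0.08,-0.08],[0.11,-0.11,-0.1],[0.14,-0.14,-0.109],[0.17,-0.17,-0.109],[0.205,-0.2,-0.109],[0.24,-0.235,-0.109],[0.275,-0.27,-0.109],[0.31,-0.305,-0.109],[0.345,-0.335,-0.109],[0.373,-0.363,-0.109]], "jaw": [-1,-1,-1,-1,-1,-1,-1,-1,-1,-1,-1,-1]}}

```text
time_s: 2.55
position: [431.4, -148.0, 340.7]
orientation: [0.0, 0.814, 0.581, 0.0]
contact_force: [0.7, -0.9, 0.3]
opening: 85.2
grip_force: 0.0
```

{"method": "play_rows", "body": {"turn": [[0,0,0],[0,0,0],[0,0,0],[0,0,0]], "translation": [[0,0,0],[0,0,0],[0,0,0],[0,0,0]], "jaw": [-1,-1,-1,-1]}}

```text
time_s: 2.95
position: [429.9, -151.0, 340.3]
orientation: [0.0, 0.814, 0.58, -0.0]
contact_force: [0.0, -0.1, 0.3]
opening: 85.3
grip_force: 0.0
```

```bash
cat > look.py <<'E'
from fit import *
import sys,pickle
tag=sys.argv[1]; names=sys.argv[2:]
out=[]
ci=viewer.camera_info('wrist'); im=viewer.grab_frame('wrist'); cv2.imwrite(f'pics/{tag}.png',im)
for n in names:
    d=viewer.tip_of('wrist',n); print(n,[(np.round(e['position'][::-1],1),round(e['conf'],2)) for e in d[:3]])
pickle.dump(ci,open(f'{tag}.pkl','wb')); o=manip.get_obs(); print(o['time_s'],o['position'].round(1),np.round(o['contact_force'],1))
E
python3 look.py w1 pin_stand pin_left pin_right; python3 -c "
from h import *
goal([430,-150,340],-.33)"
```

```text
pin_stand [(array([337.9, 162. ]), 0.92)]
pin_left [(array([363.8, 133.5]), 0.84), (array([341.2, 162.1]), 0.72)]
pin_right [(array([362.8, 232.7]), 0.78)]
3.15 [ 430.1 -150.8  340.3] [ 0.5  0.3 -0.2]
trans [ 0.0007 -0.0004  0.0003] turn [ 0.    0.   -0.12] pos [ 430.1 -150.8  340.3]
```

View pics/w1.png

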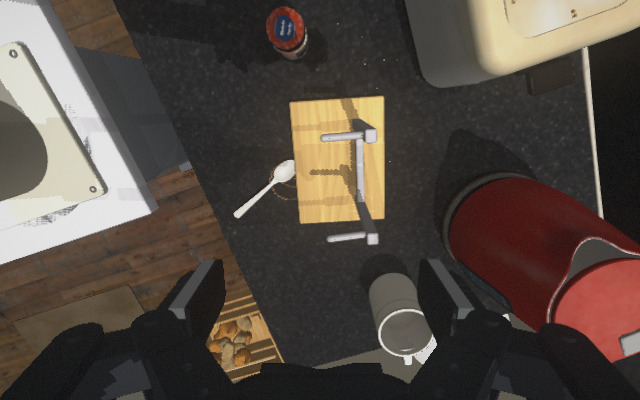

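Wrist view: left pin runs from tip (322,138) to root (364,134), right pin from tip (328,240) to root (366,237). The base corners are visible, and the jar is clear at (288,35). I'll take an enlarged crop for accuracy.

```bash
python3 -c "
import cv2
im=cv2.imread('pics/w1.png')[85:255,280:400]
im=cv2.resize(im,None,fx=3.5,fy=3.5,interpolation=cv2.INTER_CUBIC)
cv2.imwrite('pics/w1c.png',im)"
```

```text
(no output)
```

View pics/w1c.png

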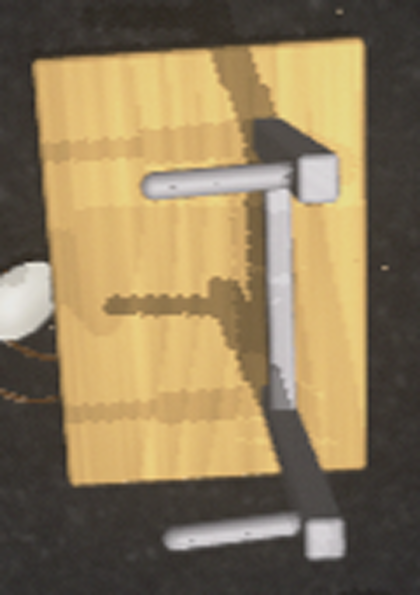

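```bash
cat > pin.py <<'E'
from fit import *
import pickle
ci=pickle.load(open('w1.pkl','rb')); c=lambda x,y:np.array([(x+.5)/3.5-.5+280,(y+.5)/3.5-.5+85])
L=[((-65,90,12),c(35,62)),((65,90,12),c(363,40)),((65,-90,12),c(365,466)),((-65,-90,12),c(70,485)),
((20,62,155),c(298,158)),((20,48,155),c(301,203)),((20,-48,155),c(305,519)),((20,-62,155),c(307,558)),
((-24,55,147.8),c(142,186)),((-24,-55,147.8),c(163,540))]
p,r=fit([(ci,l,uv,1) for l,uv in L],[448,-173,0,-.33],0); print('all',p.round(3),r.reshape(-1)[:-1].reshape(-1,2).round(1).tolist())
p,r=fit([(ci,l,uv,1) for l,uv in L[4:]],[448,-173,0,-.33],0); print('upper,z0',p.round(3),r[:-1].reshape(-1,2).round(1).tolist())
p,r=fit([(ci,l,uv,1) for l,uv in L[4:]],[448,-173,0,-.33]); print('upper free z',p.round(3))
goal([440,260,340],.12)
E
python3 pin.py
```

```text
all [ 4.49357e+02 -1.76909e+02 -8.00000e-03 -2.71000e-01] [[-1.0, -1.3], [1.1, -1.1], [0.8, 1.4], [-0.3, 0.8], [0.1, -1.0], [-0.5, 0.6], [0.2, 0.2], [-0.1, 1.0], [-0.1, 0.1], [0.0, -0.3]]
upper,z0 [ 4.49426e+02 -1.76828e+02 -1.00000e-03 -2.71000e-01] [[0.2, -1.1], [-0.4, 0.5], [0.3, 0.1], [-0.1, 0.9], [-0.0, -0.0], [0.0, -0.4]]
upper free z [ 4.49430e+02 -1.77187e+02 -1.28500e+00 -2.72000e-01]
trans [ 3.916e-01 -1.246e-01  3.000e-04] turn [  0.    0.  -25.9] pos [ 430.1 -150.8  340.3]
```

{"method": "play_rows", "body": {"turn": [[0,0,-2],[0,0,-5],[0,0,-8],[0,0,-11],[0,0,-14],[0,0,-17],[0,0,-20],[0,0,-25.9],[0,0,-25.9],[0,0,-25.9],[0,0,-25.9],[0,0,-25.9]], "translation": [[0.03,-0.01,0],[0.07,-0.022,0],[0.11,-0.035,0],[0.15,-0.047,0],[0.19,-0.06,0],[0.23,-0.073,0],[0.27,-0.085,0],[0.31,-0.098,0],[0.35,-0.11,0],[0.392,-0.125,0],[0.392,-0.125,0],[0.392,-0.125,0]], "jaw": [-1,-1,-1,-1,-1,-1,-1,-1,-1,-1,-1,-1]}}

```text
time_s: 4.35
position: [439.2, 261.7, 340.0]
orientation: [-0.0, 0.662, 0.749, -0.0]
contact_force: [-0.0, -0.1, -0.0]
opening: 85.5
grip_force: 0.0
```

```bash
python3 look.py w2 caddy clip tab hole_left hole_right rail_stand; python3 -c "
import cv2
im=cv2.imread('pics/w2.png')[60:310,180:460]
im=cv2.resize(im,None,fx=2.4,fy=2.4,interpolation=cv2.INTER_CUBIC)
cv2.imwrite('pics/w2c.png',im)"
```

```text
caddy [(array([352.6, 171.6]), 0.81), (array([357.6, 227.6]), 0.71)]
clip [(array([366.9, 185.2]), 0.59), (array([344.8, 157. ]), 0.32)]
tab [(array([359.4, 198.8]), 0.86), (array([355.1, 171.9]), 0.46)]
hole_left [(array([350.5, 136.3]), 0.76), (array([362. , 186.4]), 0.64)]
hole_right [(array([357.8, 228.4]), 0.91)]
rail_stand []
4.7 [439.6 260.4 340.5] [-0.1 -0.4  0.1]
```

View pics/w2c.png

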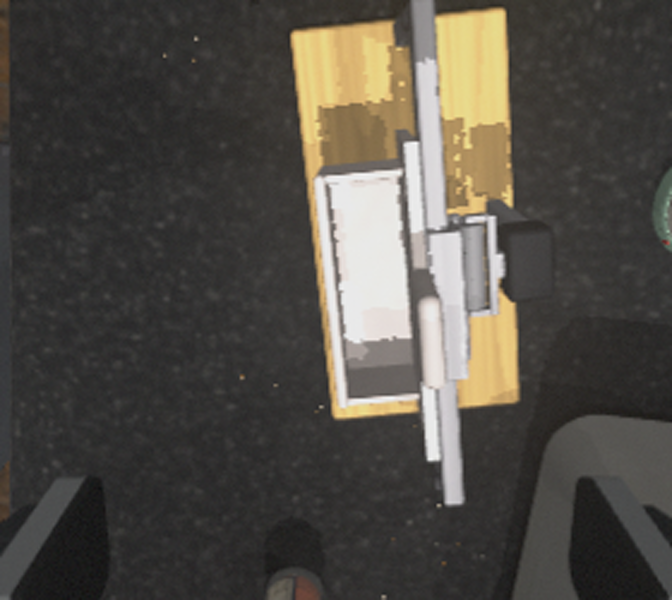

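Crop of wrist view: the caddy sits on the rail with its plate edge running from (410,142) to (433,460). The tab top spans (418,297) to (443,388), with the clip at (447,305) and the black catch housing at (527,260).

```bash
cat > cad.py <<'E'
from fit import *
import pickle
ci=pickle.load(open('w2.pkl','rb')); c=lambda x,y:np.array([(x+.5)/2.4-.5+180,(y+.5)/2.4-.5+60])
L=[((-45,60,50),c(317,178)),((-45,-60,50),c(340,405)),((-3,75,90),c(404,143)),((3,75,90),c(417,142)),((-3,-75,90),c(427,460)),((3,-75,90),c(440,459)),
((19,35,90),c(459,232)),((19,-35,90),c(467,378)),((-5,20,140),c(418,297)),((5,20,140),c(438,296)),((-5,-20,140),c(424,388)),((5,-20,140),c(443,387))]
for z in (46,None):
    p,r=fit([(ci,l,uv,1) for l,uv in L],[484,244,46,.12],z); print('caddy',p.round(3),r[:24].reshape(-1,2).round(1).tolist())
L=[((-60,118,12),c(291,30)),((60,118,12),c(505,8)),((60,-118,12),c(519,402)),((-60,-118,12),c(333,418))]
p,r=fit([(ci,l,uv,1) for l,uv in L],[484,244,0,.12],0); print('rail',p.round(3),r[:8].reshape(-1,2).round(1).tolist())
E
python3 cad.py
```

```text
caddy [4.79351e+02 2.45220e+02 4.59890e+01 2.24000e-01] [[-2.5, -0.6], [-1.5, 0.9], [-0.6, -0.7], [-0.2, -0.9], [-0.3, 0.2], [-0.5, 0.2], [0.2, -1.0], [0.3, 0.2], [-0.0, 0.2], [2.5, -0.5], [0.4, 2.4], [2.9, 1.8]]
caddy [4.80293e+02 2.43663e+02 3.94320e+01 2.22000e-01] [[-1.6, 0.1], [-1.0, 0.1], [-0.3, 0.5], [0.0, 0.3], [-0.4, -1.0], [-0.7, -1.1], [0.0, -0.5], [-0.0, -0.4], [0.1, 0.1], [2.3, -0.5], [0.4, 1.4], [2.7, 0.9]]
rail [ 4.83869e+02  2.60140e+02 -6.00000e-03  2.23000e-01] [[-0.9, -0.3], [0.8, -0.9], [0.3, 0.8], [-0.3, 1.2]]
```

```bash
python3 -c "
from h import *
goal([479.5,245,145],.223)"
```

```text
trans [-0.02    0.0377  0.1955] turn [ 0.01 -0.   -5.91] pos [439.6 260.4 340.5]
```

{"method": "play_rows", "body": {"turn": [[0,0,-3],[0,0,-5.9],[0,0,-5.9],[0,0,-5.9],[0,0,-5.9],[0,0,-5.9],[0,0,-5.9],[0,0,-5.9],[0,0,-5.9],[0,0,-5.9]], "translation": [[-0.01,0.019,0.03],[-0.02,0.0377,0.06],[-0.02,0.0377,0.1],[-0.02,0.0377,0.125],[-0.02,0.0377,0.145],[-0.02,0.0377,0.165],[-0.02,0.0377,0.18],[-0.02,0.0377,0.19],[-0.02,0.0377,0.1955],[-0.02,0.0377,0.1955]], "jaw": [-1,-1,-1,-1,-1,-1,-1,-1,-1,-1]}}

```text
time_s: 5.7
position: [479.2, 245.7, 144.5]
orientation: [-0.0, 0.624, 0.782, -0.0]
contact_force: [-0.5, 0.1, 0.5]
opening: 85.4
grip_force: 0.0
```

{"method": "play_rows", "body": {"turn": [[0,0,0],[0,0,0]], "translation": [[0,0,0],[0,0,0]], "jaw": [-1,-1]}}

```text
time_s: 5.9
position: [479.8, 246.2, 145.6]
orientation: [0.0, 0.623, 0.782, 0.001]
contact_force: [-0.2, 0.5, -0.1]
opening: 85.5
grip_force: 0.0
```

```bash
python3 look.py w3 tab clip hole_left; python3 -c "
from h import *
goal([479.5,245,145],.223)"
```

```text
tab [(array([320.9, 286.7]), 0.96)]
clip [(array([332.4, 248.4]), 0.68)]
hole_left [(array([320.7, 143.5]), 0.93)]
6.1 [479.4 246.1 145.3] [ 0.3 -0.  -0.2]
trans [-0.0011 -0.0002  0.0003] turn [ 0.04 -0.01  0.09] pos [479.4 246.1 145.3]
```

View pics/w3.png

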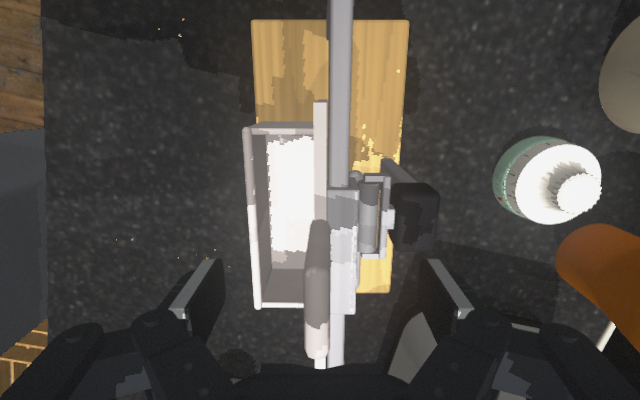

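The tab stands between the open fingers, centred at about (318,290) and parallel to them. I'll refine the caddy pose from this near view, then close.

Run:
```python
from fit import *
import pickle
ci=pickle.load(open('w3.pkl','rb'))
L=[((-45,60,50),(244,128)),((-45,-60,50),(254,308)),((-3,75,90),(314,101)),((3,75,90),(327,101)),((19,35,90),(358,187)),((19,-35,90),(355,314)),((0,55,72),(320.7,143.5)),((0,0,117),(320.9,286.7))]
p,r=fit([(ci,l,np.array(uv),1) for l,uv in L],[479,245,46,.22],46); print(p.round(3),r[:16].reshape(-1,2).round(1).tolist())
```

```text
[4.80289e+02 2.45232e+02 4.59960e+01 2.24000e-01] [[-2.8, -0.6], [-0.2, 0.3], [-0.3, 0.5], [0.4, 0.5], [2.4, 2.1], [0.8, 0.2], [-0.2, -1.8], [-0.4, -2.0]]
```

{"method": "play_rows", "body": {"turn": [[0,0,0],[0,0,0],[0,0,0],[0,0,0],[0,0,0],[0,0,0],[0,0,0],[0,0,0],[0,0,0],[0,0,0]], "translation": [[0,0,0],[0,0,0],[0,0,0],[0,0,0],[0,0,0],[0,0,0],[0,0,0],[0,0,0],[0,0,0],[0,0,0]], "jaw": [1,1,1,1,1,1,1,1,1,1]}}

```text
time_s: 7.1
position: [479.5, 246.1, 145.0]
orientation: [0.0, 0.623, 0.782, 0.0]
contact_force: [1.0, 1.0, 0.2]
opening: 9.2
grip_force: 58.8
```

{"method": "play_rows", "body": {"turn": [[0,0,0],[0,0,0],[0,0,0],[0,0,0],[0,0,0],[0,0,0],[0,0,0],[0,0,0],[0,0,0],[0,0,0],[0,0,0],[0,0,0]], "translation": [[0,0,-0.002],[0,0,-0.004],[0,0,-0.006],[0,0,-0.008],[0,0,-0.01],[0,0,-0.013],[0,0,-0.016],[0,0,-0.019],[0,0,-0.022],[0,0,-0.025],[0,0,-0.028],[0,0,-0.031]], "jaw": [1,1,1,1,1,1,1,1,1,1,1,1]}}

```text
time_s: 8.3
position: [479.2, 246.0, 176.1]
orientation: [-0.0, 0.623, 0.782, -0.0]
contact_force: [-0.6, -0.0, -2.8]
opening: 9.6
grip_force: 59.9
```

{"method": "play_rows", "body": {"turn": [[0,0,0],[0,0,0],[0,0,0],[0,0,0],[0,0,0],[0,0,0],[0,0,0],[0,0,0]], "translation": [[0,0,-0.005],[0,0,-0.015],[0,0,-0.03],[0,0,-0.05],[0,0,-0.075],[0,0,-0.1],[0,0,-0.11],[0,0,-0.11]], "jaw": [1,1,1,1,1,1,1,1]}}

```text
time_s: 9.1
position: [480.0, 246.4, 287.6]
orientation: [0.001, 0.623, 0.782, 0.002]
contact_force: [-0.2, 0.2, -2.3]
opening: 9.4
grip_force: 59.8
```

```bash
python3 look.py w4 caddy tab clip hole_left hole_right
```

```text
caddy [(array([323.4, 202.8]), 0.74)]
tab [(array([325.2, 286.8]), 0.73)]
clip [(array([340.4, 249.4]), 0.97)]
hole_left [(array([320.4, 142.1]), 0.93)]
hole_right []
9.4 [478.7 245.7 284.6] [-0.2  0.6 -2.1]
```

View pics/w4.png

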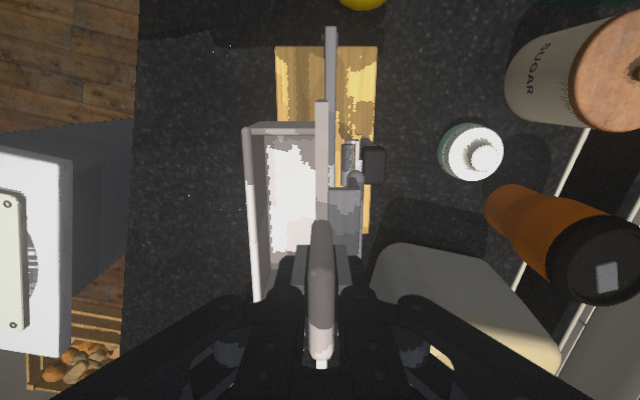

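Free of the rail, held upright and without slip: the plate corner is still at (315,101), as before the grasp. Next I'll move over to the front of the pins.

```bash
cat > tgt.py <<'E'
from h import *
import sys
def T(x,y=0.,dz=0.,S=(449.4,-176.9,-.271)):
    c,s=np.cos(S[2]),np.sin(S[2]); z=140+(20-x)*np.tan(np.radians(10))-72+99+dz
    y+=1.0; return [S[0]+c*x-s*y,S[1]+s*x+c*y,z]
if __name__=='__main__':
    a=[float(v) for v in sys.argv[1:]]; t=T(*a); print(np.round(t,1)); goal(t,-.271)
E
python3 tgt.py -47 0 75
```

```text
[ 404.4 -163.4  253.8]
trans [-0.3822 -0.1634  0.0313] turn [-0.12  0.06 28.38] pos [478.7 245.7 284.6]
```

{"method": "play_rows", "body": {"turn": [[0,0,1],[0,0,3],[0,0,6],[0,0,9],[0,0,12],[0,0,15],[0,0,18],[0,0,21],[0,0,24],[0,0,26.5],[0,0,28],[0,0,28.4]], "translation": [[-0.015,-0.006,0],[-0.045,-0.019,0],[-0.085,-0.036,0],[-0.125,-0.053,0],[-0.165,-0.07,0],[-0.205,-0.087,0],[-0.245,-0.105,0],[-0.285,-0.122,0.005],[-0.32,-0.137,0.01],[-0.35,-0.15,0.02],[-0.372,-0.159,0.027],[-0.3822,-0.1634,0.0313]], "jaw": [1,1,1,1,1,1,1,1,1,1,1,1]}}

```text
time_s: 10.6
position: [403.6, -164.9, 253.7]
orientation: [-0.0, 0.797, 0.604, -0.0]
contact_force: [-0.6, -0.5, -2.4]
opening: 9.4
grip_force: 59.9
```

{"method": "play_rows", "body": {"turn": [[0,0,0],[0,0,0],[0,0,0]], "translation": [[0,0,0],[0,0,0],[0,0,0]], "jaw": [1,1,1]}}

```text
time_s: 10.9
position: [405.3, -162.2, 254.8]
orientation: [0.0, 0.796, 0.605, 0.0]
contact_force: [0.0, -0.1, -3.3]
opening: 8.9
grip_force: 59.8
```

```bash
python3 tgt.py -47
```

```text
[ 404.4 -163.4  178.8]
trans [-0.0013 -0.0006  0.076 ] turn [ 0.02 -0.01  0.06] pos [ 405.3 -162.2  254.8]
```

{"method": "play_rows", "body": {"turn": [[0,0,0],[0,0,0],[0,0,0],[0,0,0],[0,0,0],[0,0,0]], "translation": [[-0.0005,-0.0003,0.02],[-0.0005,-0.0003,0.045],[-0.0005,-0.0003,0.065],[-0.0005,-0.0003,0.0755],[-0.0005,-0.0003,0.0755],[-0.0005,-0.0003,0.0755]], "jaw": [1,1,1,1,1,1]}}

```text
time_s: 11.5
position: [405.2, -163.2, 179.6]
orientation: [0.0, 0.796, 0.605, 0.0]
contact_force: [-0.1, -0.8, -2.9]
opening: 9.2
grip_force: 59.9
```

```bash
python3 look.py w5 pin_left pin_right hole_left tab; python3 tgt.py -47
python3 - <<'E'
from fit import *
import cv2
viewer.grab_frame('scene')
for n in ['pin_left','hole_left','hole_right']: print(n,[(d['position'],d['conf']) for d in viewer.tip_of('scene',n)[:2]])
im=cv2.imread('pics/w5.png')[20:260,200:440]
cv2.imwrite('pics/w5c.png',cv2.resize(im,None,fx=2.4,fy=2.4,interpolation=cv2.INTER_CUBIC))
E
```

```text
pin_left [(array([439.9, 141.4]), 0.75)]
pin_right [(array([421.3, 310. ]), 0.87), (array([322.9, 201.8]), 0.63)]
hole_left [(array([321.3, 141.5]), 0.77)]
tab [(array([320. , 288.5]), 0.89)]
11.75 [ 405.1 -163.6  179.8] [-0.3  0.8 -1.4]
[ 404.4 -163.4  178.8]
trans [ 0.     -0.0008  0.0009] turn [ 0.09  0.01 -0.01] pos [ 405.1 -163.6  179.8]
pin_left [([166.9, 343.1], 0.89), ([185.5, 368.5], 0.3)]
hole_left [([174.7, 358.1], 0.59)]
hole_right [([159.5, 383.9], 0.93)]
```

View pics/w5c.png

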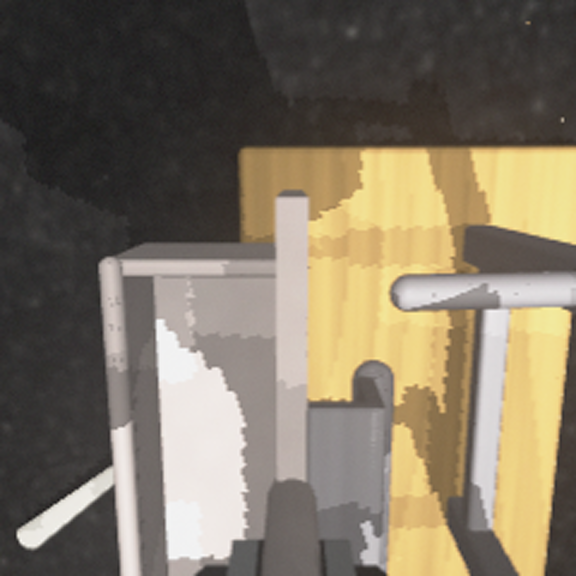

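The left pin tip shows at crop (391,293), i.e. full (362.6,142.1). The plate's left top corners are at crop (276,197) and (307,197). I'll check both against the model.

```bash
cat > chk.py <<'E'
from fit import *
import pickle
ci=pickle.load(open('w5.pkl','rb'))
c=lambda x,y:np.array([(x+.5)/2.4-.5+200,(y+.5)/2.4-.5+20])
st=lambda l:R.from_euler('z',-.271).apply(l)+[449.4,-176.9,0]
print('tip',proj(ci,st([-24,55,147.8])),'root',proj(ci,st([20,55,140])),'seen tip',c(392,293),'root net 439.9 141.4')
print('base corners',proj(ci,st([-65,90,12])),'seen',c(240,150))
p=np.array([405.0,-163.5,179.7])
ca=lambda l:R.from_euler('z',-.271).apply(np.array(l)+[0,-1,-99])+p
print('plate',proj(ci,[ca([-3,75,90]),ca([3,75,90]),ca([-45,60,50]),ca([19,35,90])]).round(1),'seen',c(276,197),c(307,197),c(101,262),c(384,405))
E
python3 chk.py
```

```text
tip [[362.98396926 141.52144857]] root [[442.28908802 139.52594661]] seen tip [363.04166667 141.79166667] root net 439.9 141.4
base corners [[299.15481662  80.1770527 ]] seen [299.70833333  82.20833333]
plate [[313.2 102.6]
 [326.9 102.6]
 [240.6 128.3]
 [360.1 190.5]] seen [314.70833333 101.79166667] [327.625      101.79166667] [241.79166667 128.875     ] [359.70833333 188.45833333]
```

{"method": "play_rows", "body": {"turn": [[0,0,0],[0,0,0],[0,0,0],[0,0,0],[0,0,0],[0,0,0],[0,0,0],[0,0,0],[0,0,0],[0,0,0]], "translation": [[0,0.004,0.0015],[0,0.008,0.0022],[0,0.012,0.003],[0,0.016,0.0037],[0,0.02,0.0043],[0,0.024,0.005],[0,0.028,0.0058],[0,0.032,0.0065],[0,0.036,0.0073],[0,0.036,0.0073]], "jaw": [1,1,1,1,1,1,1,1,1,1]}}

```text
time_s: 12.95
position: [439.9, -173.2, 171.7]
orientation: [0.0, 0.796, 0.605, 0.0]
contact_force: [0.6, 0.2, -2.8]
opening: 9.5
grip_force: 59.9
```

```bash
python3 look.py w6 pin_left hole_left; python3 tgt.py 16
```

```text
pin_left [(array([375.9, 141.6]), 0.95)]
hole_left [(array([319.9, 143.6]), 0.58)]
13.1 [ 439.1 -173.   171.7] [-0.5 -1.1 -1.7]
[ 465.1 -180.2  167.7]
trans [-0.      0.027   0.0039] turn [-0.02 -0.   -0.02] pos [ 439.1 -173.   171.7]
```

View pics/w6.png

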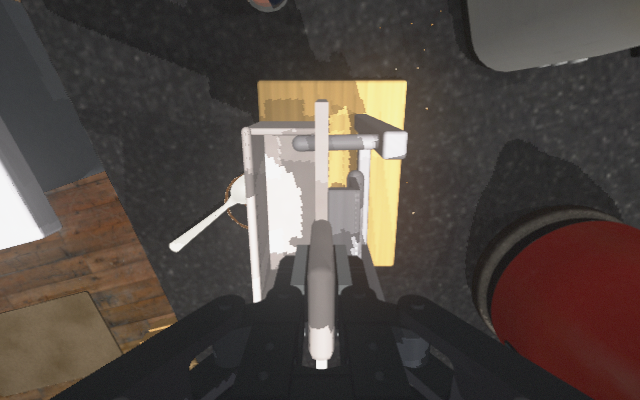

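The left pin is through its hole, with its tip at (298,143) in front of the plate, and there is no side force. Pushing on back.

{"method": "play_rows", "body": {"turn": [[0,0,0],[0,0,0],[0,0,0],[0,0,0],[0,0,0],[0,0,0],[0,0,0],[0,0,0],[0,0,0]], "translation": [[0,0.004,0.0006],[0,0.008,0.0012],[0,0.012,0.0018],[0,0.016,0.0024],[0,0.02,0.003],[0,0.023,0.0034],[0,0.025,0.0037],[0,0.026,0.0039],[0,0.026,0.0039]], "jaw": [1,1,1,1,1,1,1,1,1]}}

```text
time_s: 14.0
position: [464.3, -180.0, 167.7]
orientation: [-0.0, 0.796, 0.605, -0.0]
contact_force: [0.1, -0.4, -3.1]
opening: 9.4
grip_force: 59.8
```

{"method": "play_rows", "body": {"turn": [[0,0,0],[0,0,0],[0,0,0]], "translation": [[0,0,0.001],[0,0,0.002],[0,0,0.0025]], "jaw": [1,1,1]}}

```text
time_s: 14.3
position: [464.2, -179.9, 165.2]
orientation: [-0.0, 0.796, 0.605, -0.0]
contact_force: [0.7, 0.1, -3.1]
opening: 9.5
grip_force: 59.8
```

{"method": "play_rows", "body": {"turn": [[0,0,0],[0,0,0],[0,0,0]], "translation": [[0,0.0005,0.0005],[0,0.001,0.001],[0,0.001,0.001]], "jaw": [1,1,1]}}

```text
time_s: 14.6
position: [465.1, -180.2, 164.2]
orientation: [-0.0, 0.796, 0.605, -0.0]
contact_force: [-1.1, 0.3, -2.8]
opening: 9.5
grip_force: 59.9
```

{"method": "play_rows", "body": {"turn": [[0,0,0],[0,0,0],[0,0,0]], "translation": [[0,0,0.0005],[0,0,0.001],[0,0,0.001]], "jaw": [1,1,1]}}

```text
time_s: 14.9
position: [465.2, -180.2, 163.6]
orientation: [-0.0, 0.796, 0.605, -0.0]
contact_force: [-3.0, 2.3, 3.2]
opening: 8.9
grip_force: 60.7
```

Pins now carry the weight. Releasing.

{"method": "play_rows", "body": {"turn": [[0,0,0],[0,0,0],[0,0,0],[0,0,0],[0,0,0],[0,0,0],[0,0,0],[0,0,0]], "translation": [[0,0,0],[0,0,0],[0,0,0],[0,0,0],[0,0,0],[0,0,0],[0,0,0],[0,0,0]], "jaw": [0.6,0.4,0.2,0,0,0,0,0]}}

```text
time_s: 15.7
position: [465.3, -180.3, 163.3]
orientation: [0.0, 0.796, 0.605, -0.0]
contact_force: [0.3, 0.0, -0.1]
opening: 42.9
grip_force: 0.0
```

```bash
python3 look.py w7 caddy tab hole_left pin_left
```

```text
caddy [(array([320.8, 202.6]), 0.75)]
tab [(array([321.3, 291.3]), 0.96)]
hole_left [(array([319., 141.]), 0.72), (array([327. , 146.2]), 0.65)]
pin_left [(array([329.2, 143.4]), 0.62)]
15.95 [ 465.3 -180.2  163.3] [ 0.1 -0.4  0. ]
```

View pics/w7.png

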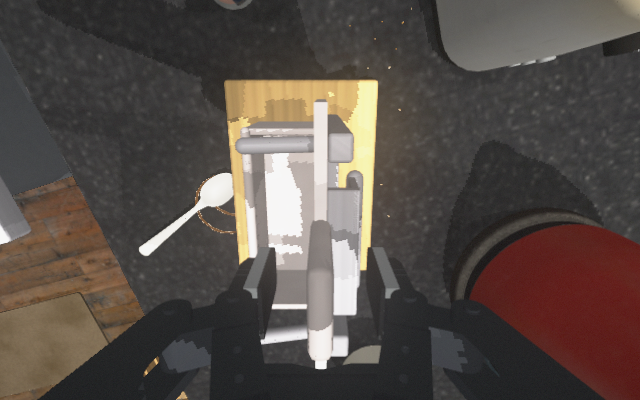

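The caddy hangs on both pins, with tips visible at (240,146) and (263,338), and its plate sits against the uprights (about 328). The fingers are clear. Retreating upward.

{"method": "play_rows", "body": {"turn": [[0,0,0],[0,0,0],[0,0,0],[0,0,0],[0,0,0],[0,0,0],[0,0,0],[0,0,0],[0,0,0]], "translation": [[0,0,-0.005],[0,0,-0.015],[0,0,-0.03],[0,0,-0.055],[0,0,-0.085],[0,0,-0.12],[0,0,-0.15],[0,0,-0.16],[0,0,-0.16]], "jaw": [0,0,0,0,0,0,0,0,0]}}

```text
time_s: 16.85
position: [466.0, -180.5, 325.2]
orientation: [0.002, 0.796, 0.605, 0.001]
contact_force: [0.5, -0.7, -0.9]
opening: 42.3
grip_force: 0.0
```

```bash
python3 look.py w8 caddy tab pin_left pin_right; python3 -c "
import cv2
cv2.imwrite('pics/w8c.png',cv2.resize(cv2.imread('pics/w8.png')[60:300,200:460],None,fx=2.2,fy=2.2))"
```

```text
caddy [(array([320.4, 160.2]), 0.81)]
tab [(array([319.1, 189.9]), 0.97), (array([318.9, 226.5]), 0.67), (array([319.5, 117.7]), 0.49)]
pin_left [(array([321. , 118.5]), 0.82), (array([329.4, 174.7]), 0.45)]
pin_right [(array([321.8, 224.4]), 0.8)]
17.1 [ 464.6 -179.9  321.8] [ 0.5  0.3 -0.2]
```

View pics/w8c.png

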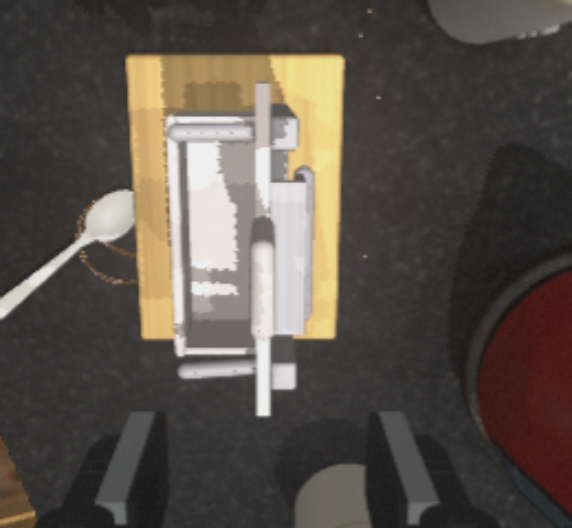

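The caddy is upright, both pins pass through its plate (crop tips at (172,131) and (182,371)), and the plate is against the uprights. Signing off.

```bash
python3 -c "
from cell import ticket
print(ticket.sign_off())"
```

```text
the job is handed in; nothing more can be done
None
```

The caddy came straight up off the rail past the catch and now hangs upright on both pins, with its plate against the uprights; the gripper has let go and the job is handed in at about 17 s, with no contact with the jar, mug or lemon detected.

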